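# Hold the gold paint on the vortex mixer

## Robot

A 6-joint arm with a two-finger parallel gripper is mounted at the origin on a cart in front of the work surface, level with it; the furniture and walls round the work are solid. World frame = base frame: x ahead of the robot, y to its left, z up, the work surface at z = 0. Lengths are in m, angles in rad, forces in N, time in s.
With the tool pointing down it reaches from about 0.35 to 0.975 m from the base axis. Payload 4.9 kg.
Tool frame: the origin (TCP) lies at the very end of the fingers, on their centre line; the grasp point (between the pads) lies ctrl.grip_point_offset behind it (ctrl.grip_point_offset is the distance from the TCP to the grasp point, in m); z points along the fingers, y is the line along which they close (so a half turn about z gives the same grasp; the last joint's range is limited). The gripper opens to 85 mm and grips with 20 to 120 N. Pads are 22 mm wide; open, the fingers measure 114 mm over their backs; the gripper's body (76 mm by 85 mm) begins 54 mm behind the grasp point. The pads swing forward as they close: fully open they stand 13 mm farther back than shut.
Start: joints at [1.168, 0.053, 1.613, -0, 1.476, -0.119], TCP at [0.175, 0.6, 0.198] pointing down, gripper open.
Joint ranges: [-3.01, 3.01], [-1.01, 2.22], [0.06, 2.58], [-1.02, 4.17], [0.09, 2.62], [-3.14, 3.14]. Speed limits (rad/s): [2.57, 2.57, 3.14, 3.14, 3.14, 3.14].

## Interface

Orientations are given as a rotation vector (axis times angle).
In Python, from station import ctrl gives the robot as it stands. The module is installed in compiled form; this text tells all that it offers.
- The arm moves only by the tool drive_tool, never from a script. Its argument "steps" is a list of rows, each an object with "translation": the shift along the tool's x, y, z normalised to -1 to 1, where 1 is 4 cm, a list of three; "angular": the turn, a rotation vector about the tool's x, y, z normalised to -1 to 1, where 1 is 8 degrees, a list of three; "gripper": the opening, from 0 (shut) to 1 (fully open). In form: [{"translation": [dx, dy, dz], "angular": [wx, wy, wz], "gripper": gripper}, ...]. A call has 1 to 8 rows; each row shifts and turns the commanded pose from where the row before left it, along the tool's axes as they then stand; what a row does not reach is not made up. A row lasts 1/8 s, in which the tool goes at most 62.5 mm and 10.7 degrees, less where a joint would pass 70% of its speed; a pose out of reach is approached as far as the arm can. A call with a number of a shift or a turn outside -1 to 1 is refused whole. A call with a gripper value outside its range is refused whole. The fingers move at their own pace and stop on an object; "force" is the grip in N (left out, the last holds). Time passes only in rows, so rows that do not move let the fingers close. It gives the time, the measured TCP pose, the force, the opening and the grip force at its end, in the units of the state.
- ctrl.get_obs(): the state, without advancing time (a new reading comes with each control period).
- ctrl.get_image(name): name is "scene" or "top" or "wrist"; returns a dict with "color" (400x640x3 uint8, red, green, blue), "depth" (400x640 float32, m along the optical axis (not along the pixel's ray), 0 where there is no reading), "fx", "fy", "cx", "cy" (pixels), "k1" (the pictures are not rectified: a ray, as slopes to the right and down, at radius r is drawn at 1 + k1 r^2 times it, then the intrinsics apply), "R" (3x3) and "t" (3): a world point X has camera coordinates R X + t. Camera axes: x right, y down, z forward; pixel columns grow to the right and rows downward; lengths in m; the calibration is good to about 2 mm. A picture is of the moment at which its call begins.
- ctrl.finish_job(): hands the job in; it is judged then, once.
The state is a dict: "t": time; "q": joint angles; "dq": joint speeds; "effort": joint torques, N m; "tool_pos": TCP position; "tool_rot": TCP orientation; "contact_force": force on the tool from outside, world axes, zero at the start; "wrist_torque": the same for the moment, N m; "opening": finger opening in m; "grip_force": force on a finger pad.
Only numpy, scipy, OpenCV 4.12 (cv2) and the standard library are available. Lean on these libraries where they do the work, as an engineer would, in place of code of your own. Each camera call takes 0.05 s, during which the arm holds its last target. There are 200 camera calls.

## Task

Get the gold paint mixed: switch the little white bottle mixer on by pressing its green button fully down and letting go, then take the gold paint bottle, stand it upright in the mixer's round rubber cup and push it straight down, firmly but without forcing it, until the sprung cup has sunk all the way onto its stop. It must be the bottle that pushes the cup, with the gripper and arm clear of the mixer, and the other bottles and model-making things stay where they are. Your program must finish while still holding the bottle there with the cup fully down: do not ease off or let go at the end.

Things in the scene. Friction and masses are not known exactly. Their poses are not given: they have to be found in the camera images.
- mixer: White bottle mixer on a dark base, 145 (x) x 108 (y) mm, cannot shift. Origin under its middle, on the table. x points from the low front deck (z 54 mm; green button at x -45, black dial at x -45, y +29, its top at z 63) to the high rear deck (x -22 to +70, z 80 mm), which carries the black rubber cup (centre x +26, rim z 118 mm).
- start_button_top (a point): Centre of the top of the green round push button (25 mm across, top 66 mm above the table, 12 mm above the panel) on the mixer's low front deck; moves down with the button.
- start_button (a joint): Travel of the green button in m: 0 released, 0.006 fully down (hard stop). It springs back by itself; about 1.5 N starts it and 5 N brings it fully down.
- cup_floor (a point): Centre of the inner floor of the mixer's black rubber cup, 103 mm above the table at rest; sinks with the cup. The cup is an open cone, about 36 mm wide inside at the floor and 47 mm at the rim, 15 mm deep, 55 mm wide outside.
- mixer_cup (a joint): How far the sprung cup is pushed down, m: 0 at rest (up), 0.008 on its hard stop. About 4 N starts it moving and 9 N brings it to the stop (a bottle's weight alone does not sink it); it springs up when let go. Never load it with more than 40 N.
- gold_paint_bottle: Closed paint bottle, gold-coloured body and black screw cap, 33 mm diameter and 70 mm high (straight body up to about 45 mm, cap 29 mm wide from 50 to 70 mm), about 60 to 130 g, standing upright on the table. Origin at the centre of its underside, z up. To be taken.
- crimson_paint_bottle: Closed dark red paint bottle with black cap, same size as the gold one, standing on the table. Bystander. Origin at the centre of its underside.
- blue_paint_bottle: Closed dark blue paint bottle with black cap, same size as the gold one, standing on the table. Bystander. Origin at the centre of its underside.
- house_plain: Unpainted cream plaster model house, 53 x 61 x 72 mm high, on the table to the left beyond the bottles. Bystander. Origin at the centre of its underside.
- facade_tile: Small painted plaster facade lying on its back, 29 x 66 x 14 mm, near the front edge of the table. Bystander. Origin at the centre of its underside.
- clay_cross: Unpainted clay window cross, 46 x 44 x 8 mm, lying on the table. Bystander. Origin at the centre of its underside.
Things that resemble listed ones, but are neither listed nor needed, are in the scene too. What is shaped like the gold_paint_bottle but pink or turquoise is not meant.

How it is judged:
By the outcome, as a careful person would: the job done as asked, in the order asked, and still so for the second after the job is handed in, while the arm keeps its last pose, push and grip.
It also fails if it takes over 48 s, if anything falls off the work surface, if the arm or the gripper's body presses on something with over 40 N, if the wrist force passes 120 N, or if a joint passes its speed limit or range.

## Working session

There is one attempt and no reset: what is moved stays moved. The work goes in short steps, Python scripts to look and compute and a tool call to move; the robot and the scene stay as the last step left them, time stands still between calls to the robot, and variables do not carry over. Pictures are saved under pics/ and viewed, at most 10 in all, crops included, and the job is handed in when it is done.

Besides the shell and the picture viewer there is one more tool, called after ">>>" in YAML: its name, and indented under it one key for each argument. drive_tool: Moves the arm, as the interface text tells. Its arguments: {"type":"object","properties":{"steps":{"type":"array"},"force":{"type":"number"}},"required":["steps"]}

```bash
mkdir -p pics
cat > h.py <<'E'
import numpy as np, cv2
from station import ctrl
from scipy.spatial.transform import Rotation as Ro
def grab(n,f):
    im=ctrl.get_image(n); cv2.imwrite(f'pics/{f}.png',im['color'][:,:,::-1]); np.save(f'pics/{f}.npy',im,allow_pickle=True); return im
def load(f): return np.load(f'pics/{f}.npy',allow_pickle=True).item()
def ray(im,u,v):
    K=np.array([[im['fx'],0,im['cx']],[0,im['fy'],im['cy']],[0,0,1]])
    d=np.array([(u-im['cx'])/im['fx'],(v-im['cy'])/im['fy']]); s=d.copy()
    for _ in range(20): s=d/(1+im['k1']*(s@s))
    return np.array([s[0],s[1],1.])
def pt(im,u,v,z=None,r=1):
    R,t=im['R'],im['t']; c=-R.T@t; d=ray(im,u,v)
    if z is not None:
        w=R.T@d; return c+w*(z-c[2])/w[2]
    p=im['depth'][int(v)-r:int(v)+r+1,int(u)-r:int(u)+r+1]; p=np.median(p[p>0])
    return R.T@(d*p-t)
def tri(a,b):
    A=np.zeros((3,3));B=np.zeros(3)
    for im,u,v in (a,b):
        c=-im['R'].T@im['t']; w=im['R'].T@ray(im,u,v); w/=np.linalg.norm(w); P=np.eye(3)-np.outer(w,w); A+=P;B+=P@c
    return np.linalg.solve(A,B)
E
python3 - <<'E'
from h import *
np.set_printoptions(precision=4,suppress=True)
for n in('scene','top','wrist'):
    im=grab(n,n+'0'); print(n,im['fx'],im['k1'],-im['R'].T@im['t'])
print(ctrl.get_obs(),ctrl.grip_point_offset)
E
```

```text
scene 494.87844047345345 -0.006465875235309822 [-0.0111 -0.2313  0.9416]
top 405.3112102016364 -0.002482745886655854 [0.4113 0.2489 1.0933]
wrist 332.2547452264349 -0.052613144868343134 [0.1074 0.619  0.373 ]
{'t': 0.15, 'q': array([ 1.168 ,  0.0532,  1.614 ,  0.    ,  1.476 , -0.119 ]), 'dq': array([ 0.0005, -0.0013, -0.0055,  0.0013, -0.0012,  0.0007]), 'effort': array([  0.0012, -39.4241, -37.0724,  -0.0001,   0.0046,   0.    ]), 'tool_pos': array([0.1748, 0.5995, 0.197 ]), 'tool_rot': array([-0.4442, -3.1096,  0.0024]), 'contact_force': array([-0.2574,  0.791 , -0.1917]), 'wrist_torque': array([-0.0023, -0.0115,  0.0295]), 'grip_force': 0.0, 'opening': 0.08553239269670843} 0.0187
```

View pics/top0.png

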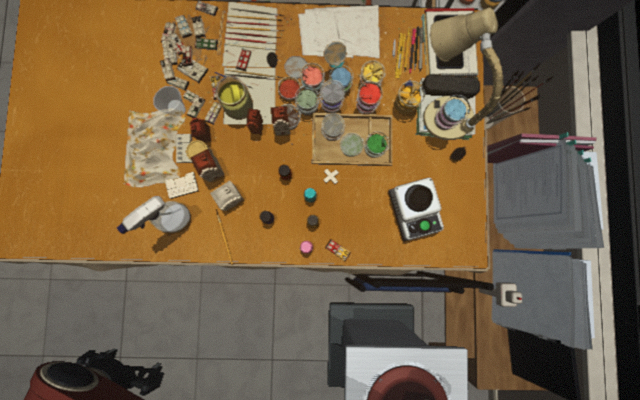

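View pics/scene0.png

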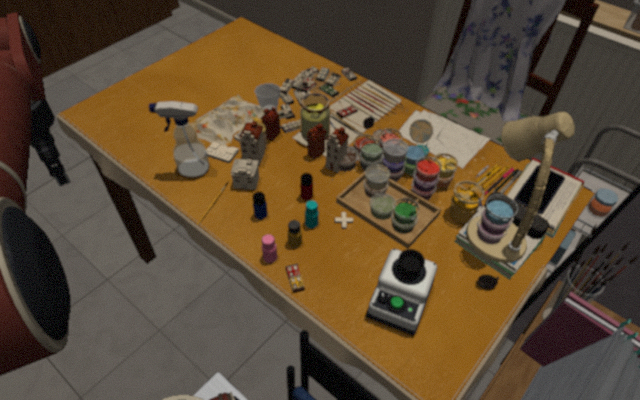

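Top view: the mixer is at (417,208), with the cup at about (419,197) and the green button at (425,225). Bottle-shaped candidates:
- (285,172): dark red
- (310,195): turquoise
- (267,217): blue
- (313,221): dark olive/gold, scene (294,235)
- (306,247): pink

The one at (313,221) fits gold. I'll confirm it in an enlarged crop.

Run:
```python
from h import *
np.set_printoptions(precision=4,suppress=True)
s,t=load('scene0'),load('top0')
a=cv2.resize(s['color'][195:275,240:330],None,fx=4.4,fy=4.4,interpolation=cv2.INTER_CUBIC)[:352,:396]
b=cv2.resize(s['color'][240:335,360:445],(396,443),interpolation=cv2.INTER_CUBIC)
c=cv2.resize(t['color'][175:245,380:450],(396,396),interpolation=cv2.INTER_CUBIC)
d=cv2.resize(t['color'][195:237,290:338],(396,346),interpolation=cv2.INTER_CUBIC)
def pad(x,h): return cv2.copyMakeBorder(x,0,h-x.shape[0],0,396-x.shape[1],cv2.BORDER_CONSTANT)
im=np.vstack([np.hstack([pad(a,352),pad(d,352)]),np.hstack([pad(b,443),pad(c,443)])])
im=cv2.convertScaleAbs(im,alpha=1.5)
im=cv2.resize(im,None,fx=.75,fy=.75,interpolation=cv2.INTER_AREA);print(im.shape)
cv2.imwrite('pics/crop1.png',im[:,:,::-1])
for n,u,v in(('gold',313,221),('cup',419,197),('btn',425,225)): print(n,pt(t,u,v))
for n,u,v in(('gold',294,226),('btn',397,301),('cup',411,262)): print(n,pt(s,u,v))
```

```text
(596, 594, 3)
gold [0.4723 0.2518 0.0711]
cup [ 0.5357 -0.0087  0.1043]
btn [ 0.469 -0.034  0.065]
gold [0.4696 0.2485 0.0696]
btn [ 0.4675 -0.0328  0.0658]
cup [ 0.5401 -0.0109  0.1017]
```

View pics/crop1.png

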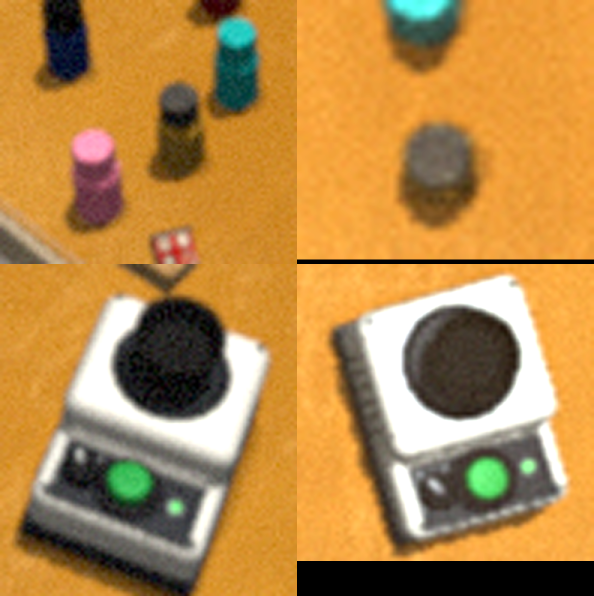

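The bottle in the crop at (180,130) has a gold/olive body and a black cap; its neighbours are pink, turquoise and blue. So gold is at scene (294,224), top (312.5,219.3). Next I'll triangulate and fit the cup and mixer from the depth.

```bash
cat >> h.py <<'E'
def cloud(im):
    v,u=np.mgrid[0:400,0:640]; K=np.array([[im['fx'],0,im['cx']],[0,im['fy'],im['cy']],[0,0,1.]])
    x,y=(u-im['cx'])/im['fx'],(v-im['cy'])/im['fy']; a,b=x.copy(),y.copy()
    for _ in range(15):
        f=1+im['k1']*(a*a+b*b); a,b=x/f,y/f
    d=im['depth']; P=np.stack([a*d,b*d,d],-1)-im['t']; P=P@im['R']; P[d<=0]=np.nan; return P
E
python3 - <<'E'
from h import *
np.set_printoptions(precision=4,suppress=True)
s,t=load('scene0'),load('top0')
print('gold captop',tri((t,312.5,219.3),(s,293.9,224.0)))
print('btn',tri((t,424.7,225.1),(s,396.9,301.7)))
for n,im in(('t',t),('s',s)):
    P=cloud(im).reshape(-1,3); C=im['color'].reshape(-1,3)
    def box(c,r,z0,z1): 
        m=(np.hypot(P[:,0]-c[0],P[:,1]-c[1])<r)&(P[:,2]>z0)&(P[:,2]<z1); return m
    m=box((.47,.25),.035,.06,.08); q=P[m]; print(n,'cap',m.sum(),(q.min(0)+q.max(0))/2,np.median(q[:,2]))
    m=box((.47,-.034),.03,.04,.08)&(C[:,1]>1.5*C[:,0]); q=P[m]; print('btn',m.sum(),q.mean(0))
    m=box((.537,-.009),.045,.110,.13); q=P[m]; (cx,cy),r=cv2.minEnclosingCircle(q[:,:2].astype(np.float32)); print('rim',m.sum(),cx,cy,r,q[:,2].max())
    m=box((.537,-.009),.06,.085,.13)&(C.max(1)<70); q=P[m];(cx,cy),r=cv2.minEnclosingCircle(q[:,:2].astype(np.float32)); print('dark',m.sum(),cx,cy,r,q.mean(0))
    m=box((.52,-.015),.1,.072,.09)&(C.min(1)>110); print('deck',m.sum(),cv2.minAreaRect(P[m][:,:2].astype(np.float32)*1000))
# neighbours
for n,u,v in(('turq',310,193),('pink',306,246),('crim',285,171),('blue',267,216),('tile',338,250)): print(n,pt(t,u,v))
for n,u,v in(('gold body',293,242),): print(n,s['color'][v,u],pt(s,u,v))
E
```

```text
gold captop [0.4762 0.2538 0.0662]
btn [ 0.4684 -0.0333  0.0626]
t cap 90 [0.475  0.2545 0.0693] 0.07011206170530798
btn 86 [ 0.469  -0.0341  0.0643]
rim 163 0.537182092666626 -0.010672356933355331 0.02720498852431774 0.1215541166298323
dark 431 0.5356634855270386 -0.010355195961892605 0.032812342047691345 [ 0.536  -0.0095  0.1051]
deck 771 ((535.209716796875, -11.61404800415039), (90.20951843261719, 100.9997787475586), 16.649063110351562)
s cap 112 [0.4744 0.2541 0.0666] 0.06852184698888869
btn 162 [ 0.4663 -0.0335  0.0624]
rim 222 0.5357412695884705 -0.010829250328242779 0.027629785239696503 0.12117001776910337
dark 563 0.5333845615386963 -0.013095790520310402 0.03184732794761658 [ 0.5352 -0.0118  0.1048]
deck 884 ((534.0209350585938, -12.503562927246094), (89.96632385253906, 100.550048828125), 16.765579223632812)
turq [0.5432 0.2612 0.0713]
pink [0.4092 0.2678 0.0703]
crim [0.5985 0.3265 0.0699]
blue [0.4822 0.368  0.0701]
tile [0.4005 0.1839 0.0129]
gold body [53 39 15] [0.4611 0.2459 0.0203]
```

Gold is at (0.475, 0.254). The cup is at (0.536, -0.011) and the button at (0.468, -0.033). Mixer yaw is about 16.7°. I'll turn the tool to the mixer's yaw and shut the fingers.

>>> drive_tool:
  steps:
    - {"translation": [0,0,0],"angular": [0,0,-1],"gripper": 0}
    - {"translation": [0,0,0],"angular": [0,0,-1],"gripper": 0}
    - {"translation": [0,0,0],"angular": [0,0,-1],"gripper": 0}
    - {"translation": [0,0,0],"angular": [0,0,-1],"gripper": 0}

```text
t: 0.65
tool_pos: [0.1749, 0.5997, 0.1975]
tool_rot: [0.437, -3.111, 0.001]
contact_force: [0.3, -0.7, -0.4]
opening: 0.0123
grip_force: 0.0
```

```bash
cat >> h.py <<'E'
def to(*p):
    o=ctrl.get_obs(); R=Ro.from_rotvec(o['tool_rot']).as_matrix()
    print('pos',o['tool_pos'].round(4),'z',R[:,2].round(3),'yaw_y',np.degrees(np.arctan2(R[1,1],R[0,1])).round(1),'open',o['opening'],'F',o['contact_force'].round(2),'t',o['t'])
    for q in p: print(q,'units',(R.T@(np.array(q)-o['tool_pos'])/.04).round(3))
E
python3 -c "
from h import *
to((.468,-.033,.197),(.468,-.033,.085))"
```

```text
pos [0.1749 0.5997 0.1975] z [-0.    -0.001 -1.   ] yaw_y 106.0 open 0.012259999848360176 F [ 0.31 -0.66 -0.41] t 0.65
(0.468, -0.033, 0.197) units [ -2.683 -17.225   0.022]
(0.468, -0.033, 0.085) units [ -2.685 -17.223   2.822]
```

>>> drive_tool:
  steps:
    - {"translation": [-0.15,-0.95,0],"angular": [0,0,0],"gripper": 0}
    - {"translation": [-0.15,-0.95,0],"angular": [0,0,0],"gripper": 0}
    - {"translation": [-0.15,-0.95,0],"angular": [0,0,0],"gripper": 0}
    - {"translation": [-0.15,-0.95,0],"angular": [0,0,0],"gripper": 0}
    - {"translation": [-0.15,-0.95,0],"angular": [0,0,0],"gripper": 0}
    - {"translation": [-0.15,-0.95,0],"angular": [0,0,0],"gripper": 0}
    - {"translation": [-0.15,-0.95,0],"angular": [0,0,0],"gripper": 0}
    - {"translation": [-0.15,-0.95,0],"angular": [0,0,0],"gripper": 0}

```text
t: 1.65
tool_pos: [0.3038, 0.3191, 0.1977]
tool_rot: [0.431, -3.112, 0.0]
contact_force: [0.2, -0.3, 0.5]
opening: -0.0001
grip_force: 0.0
```

>>> drive_tool:
  steps:
    - {"translation": [-0.15,-0.95,0],"angular": [0,0,0],"gripper": 0}
    - {"translation": [-0.15,-0.95,0],"angular": [0,0,0],"gripper": 0}
    - {"translation": [-0.15,-0.95,0],"angular": [0,0,0],"gripper": 0}
    - {"translation": [-0.15,-0.95,0],"angular": [0,0,0],"gripper": 0}
    - {"translation": [-0.15,-0.95,0],"angular": [0,0,0],"gripper": 0}
    - {"translation": [-0.15,-0.95,0],"angular": [0,0,0],"gripper": 0}
    - {"translation": [-0.15,-0.95,0],"angular": [0,0,0],"gripper": 0}
    - {"translation": [0,0,0],"angular": [0,0,0],"gripper": 0}

```text
t: 2.65
tool_pos: [0.4166, 0.0741, 0.1977]
tool_rot: [0.424, -3.112, 0.0]
contact_force: [-0.0, -0.3, -0.3]
opening: -0.0001
grip_force: 0.0
```

```bash
python3 -c "
from h import *
to((.468,-.033,.197),(.468,-.033,.085))
im=grab('wrist','w1')
P=cloud(im); C=im['color'].astype(int)
m=(C[...,1]>1.5*C[...,0])&(C[...,1]>80)&(abs(P[...,0]-.47)<.03)&(abs(P[...,1]+.033)<.02); print(m.sum(),P[m].mean(0), np.argwhere(m).mean(0))"
```

```text
pos [0.4166 0.0741 0.1977] z [-0.001 -0.    -1.   ] yaw_y 105.5 open -0.00011116871783337255 F [-0.01 -0.26 -0.35] t 2.65
(0.468, -0.033, 0.197) units [-0.523 -2.923  0.017]
(0.468, -0.033, 0.085) units [-0.525 -2.923  2.817]
440 [ 0.46789403 -0.0313573   0.06601152] [208.61363636 202.70227273]
```

View pics/w1.png

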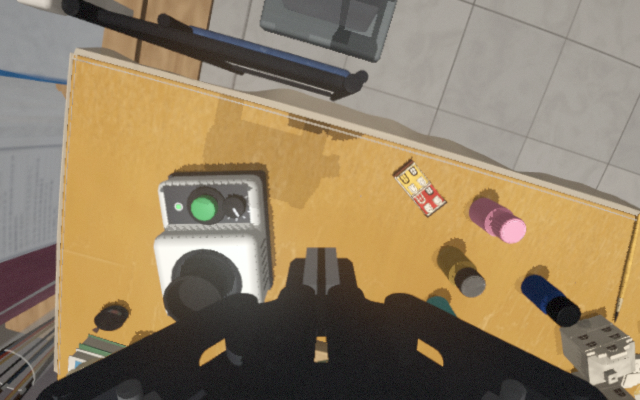

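The wrist picture shows the green button at (203,209) and the gold bottle at (468,280). The button measures (0.468, -0.032), matching the earlier views. I'll move above it and lower.

>>> drive_tool:
  steps:
    - {"translation": [-0.17,-0.97,0],"angular": [0,0,0],"gripper": 0}
    - {"translation": [-0.17,-0.97,0],"angular": [0,0,0],"gripper": 0}
    - {"translation": [-0.18,-0.97,0],"angular": [0,0,0],"gripper": 0}
    - {"translation": [0,0,0.9],"angular": [0,0,0],"gripper": 0}
    - {"translation": [0,0,0.9],"angular": [0,0,0],"gripper": 0}
    - {"translation": [0,0,0.9],"angular": [0,0,0],"gripper": 0}
    - {"translation": [0,0,0],"angular": [0,0,0],"gripper": 0}
    - {"translation": [0,0,0],"angular": [0,0,0],"gripper": 0}

```text
t: 3.7
tool_pos: [0.4686, -0.0301, 0.0914]
tool_rot: [-0.432, 3.11, -0.001]
contact_force: [0.7, -0.1, 0.3]
opening: 0.0002
grip_force: 0.0
```

```bash
python3 -c "
from h import *
to((.468,-.032,.066),(.468,-.032,.060))"
```

```text
pos [ 0.4686 -0.0301  0.0914] z [ 0.002 -0.    -1.   ] yaw_y 105.8 open 0.00021528968678441012 F [ 0.67 -0.13  0.3 ] t 3.7
(0.468, -0.032, 0.066) units [ 0.029 -0.041  0.636]
(0.468, -0.032, 0.06) units [ 0.029 -0.041  0.786]
```

>>> drive_tool:
  steps:
    - {"translation": [0.03,-0.04,0.4],"angular": [0,0,0],"gripper": 0}
    - {"translation": [0,0,0.2],"angular": [0,0,0],"gripper": 0}
    - {"translation": [0,0,0.1],"angular": [0,0,0],"gripper": 0}
    - {"translation": [0,0,0.05],"angular": [0,0,0],"gripper": 0}
    - {"translation": [0,0,0],"angular": [0,0,0],"gripper": 0}

```text
t: 4.32
tool_pos: [0.4671, -0.0325, 0.06]
tool_rot: [0.43, -3.112, 0.0]
contact_force: [-0.7, 0.5, 0.5]
opening: -0.0001
grip_force: 0.0
```

>>> drive_tool:
  steps:
    - {"translation": [0,0,0.05],"angular": [0,0,0],"gripper": 0}
    - {"translation": [0,0,0],"angular": [0,0,0],"gripper": 0}

```text
t: 4.58
tool_pos: [0.4671, -0.0325, 0.058]
tool_rot: [-0.43, 3.112, 0.0]
contact_force: [-0.1, -0.2, 0.2]
opening: 0.0001
grip_force: 0.0
```

>>> drive_tool:
  steps:
    - {"translation": [0,0,0.05],"angular": [0,0,0],"gripper": 0}
    - {"translation": [0,0,0],"angular": [0,0,0],"gripper": 0}

```text
t: 4.82
tool_pos: [0.467, -0.0325, 0.0558]
tool_rot: [0.43, -3.112, -0.0]
contact_force: [-0.7, -1.0, -0.5]
opening: -0.0001
grip_force: 0.0
```

No force yet, so I'll look.

```bash
python3 -c "
from h import *
s=grab('scene','s2'); t=grab('top','t2'); w=grab('wrist','w2')
f=lambda x:cv2.resize(x,(396,396),interpolation=cv2.INTER_CUBIC)
a=np.hstack([f(s['color'][230:340,350:460]),f(t['color'][165:255,375:465])])
cv2.imwrite('pics/c2.png',cv2.convertScaleAbs(a,alpha=1.6)[:,:,::-1])"
```

```text
(no output)
```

View pics/c2.png

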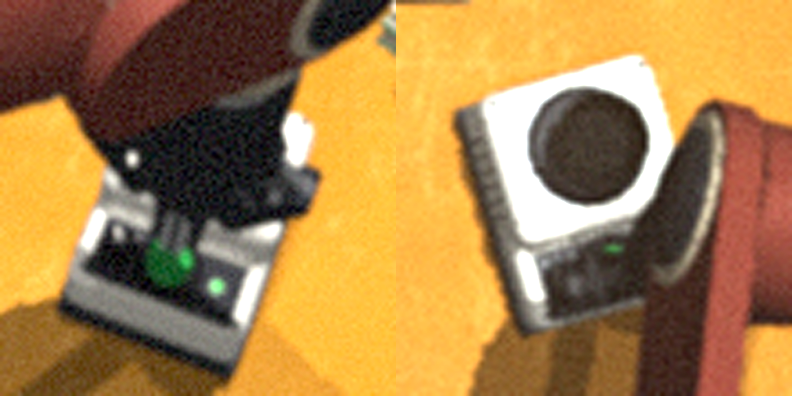

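View pics/w2.png

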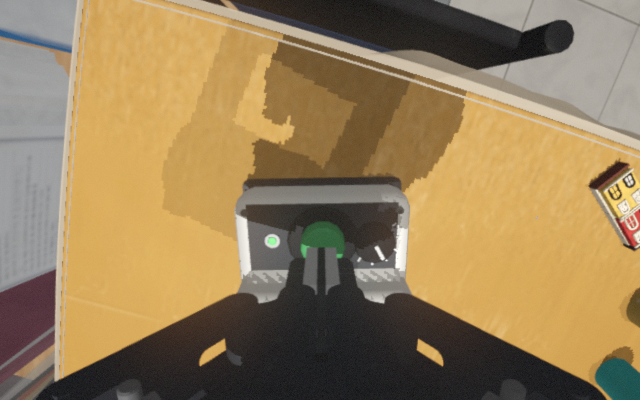

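The wrist picture shows the fingertips at about (320,250), right over the button at (323,238). I'll check the tip heights with depth.

```bash
python3 -c "
from h import *
np.set_printoptions(precision=4,suppress=True)
to()
w=load('w2'); s=load('s2')
for v in (228,234,240,245,250,254,258,264,270): print(v,pt(w,312,v,r=0),pt(w,333,v,r=0),w['color'][v,312])
for x,y in((170,235),(180,245),(165,270),(168,280),(187,260)):
  u,v=350+x/3.6,230+y/3.6; print(u,v,pt(s,u,v,r=0),s['color'][int(v),int(u)])
for y in (221,): print(pt(w,272,241),pt(w,290,210))"
```

```text
pos [ 0.4671 -0.0325  0.056 ] z [ 0. -0. -1.] yaw_y 105.7 open 2.906865147260905e-05 F [ 0.18 -0.91  0.88] t 4.975
228 [ 0.4593 -0.04    0.0643] [ 0.4563 -0.0291  0.0642] [47 85 49]
234 [ 0.4617 -0.0393  0.0667] [ 0.4588 -0.0285  0.0664] [53 99 61]
240 [ 0.4655 -0.0382  0.0654] [ 0.4624 -0.0274  0.0655] [50 96 56]
245 [ 0.4679 -0.0376  0.0663] [ 0.4648 -0.0267  0.0664] [ 56 100  63]
250 [ 0.4574 -0.0396  0.0974] [ 0.4551 -0.0307  0.0968] [102 103 100]
254 [ 0.4573 -0.0395  0.1018] [ 0.4551 -0.0308  0.1011] [103 102  99]
258 [ 0.4572 -0.0395  0.106 ] [ 0.4554 -0.0309  0.1047] [100 101  98]
264 [ 0.4568 -0.0394  0.1123] [ 0.4551 -0.0312  0.1111] [100 100  97]
270 [ 0.4575 -0.0391  0.1159] [ 0.4551 -0.0314  0.1163] [102 102 102]
397.22222222222223 295.27777777777777 [ 0.4555 -0.0353  0.1068] [52 47 51]
400.0 298.05555555555554 [ 0.4564 -0.0418  0.1026] [61 65 63]
395.8333333333333 305.0 [ 0.4592 -0.036   0.0647] [ 5 54 26]
396.6666666666667 307.77777777777777 [ 0.4569 -0.0401  0.0615] [22 60 26]
401.94444444444446 302.22222222222223 [ 0.4706 -0.0423  0.0678] [ 43 129  60]
[ 0.4764 -0.0593  0.0551] [ 0.4561 -0.0539  0.0535]
```

Both cameras put the real fingertips at z ≈ 0.096, about 40 mm above the reported TCP. Horizontally they're centred on the button. I'll go by the measured tip and descend in small guarded steps.

>>> drive_tool:
  steps:
    - {"translation": [0,0,0.2],"angular": [0,0,0],"gripper": 0}
    - {"translation": [0,0,0.2],"angular": [0,0,0],"gripper": 0}
    - {"translation": [0,0,0],"angular": [0,0,0],"gripper": 0}

```text
t: 5.35
tool_pos: [0.4661, -0.0323, 0.0387]
tool_rot: [0.43, -3.11, -0.001]
contact_force: [0.0, 0.4, -0.2]
opening: 0.0
grip_force: 0.0
```

```bash
python3 -c "
from h import *
np.set_printoptions(precision=4,suppress=True)
to()
w=grab('wrist','w3')
for v in range(240,262,2): print(v,pt(w,312,v,r=0),w['color'][v,312])
w0=load('w0') if 0 else load('wrist0'); w1=load('w1')
for v in (246,248,250,252,256): print(v,pt(w1,312,v,r=0))
print(-w['R'].T@w['t'],-w1['R'].T@w1['t'],w['R'][2],w1['R'][2])"
```

```text
pos [ 0.4661 -0.0323  0.0387] z [-0.002  0.001 -1.   ] yaw_y 105.7 open 1.185136851163428e-05 F [ 0.    0.42 -0.17] t 5.35
240 [ 0.4585 -0.0393  0.0632] [50 90 57]
242 [ 0.4587 -0.0392  0.0653] [53 95 60]
244 [ 0.4599 -0.0389  0.065 ] [ 60 106  67]
246 [ 0.4607 -0.0386  0.0653] [ 61 104  68]
248 [ 0.4562 -0.0395  0.0786] [ 99 102 100]
250 [ 0.457  -0.0393  0.0789] [104 105 104]
252 [ 0.4563 -0.0394  0.0825] [105 104 103]
254 [ 0.4565 -0.0393  0.0842] [104 104 103]
256 [ 0.4565 -0.0393  0.0862] [103 105 104]
258 [ 0.4565 -0.0392  0.0882] [105 105 105]
260 [ 0.4568 -0.0391  0.0894] [104 106 104]
246 [ 0.5047  0.087  -0.0006]
248 [0.407  0.0669 0.2367]
250 [0.4072 0.067  0.2385]
252 [0.407  0.0671 0.2409]
256 [0.4065 0.067  0.2462]
[ 0.3989 -0.0518  0.2149] [0.349  0.0549 0.3739] [ 0.2642  0.0759 -0.9615] [ 0.2662  0.0741 -0.9611]
```

The tip is consistently 39 mm behind the reported TCP. Contact should come at TCP z ≈ 0.027 and full press at ≈ 0.021.

>>> drive_tool:
  steps:
    - {"translation": [0.0,0,0.2],"angular": [0,0,0],"gripper": 0}
    - {"translation": [0,0,0.1],"angular": [0,0,0],"gripper": 0}
    - {"translation": [0,0,0],"angular": [0,0,0],"gripper": 0}

```text
t: 5.78
tool_pos: [0.4676, -0.0326, 0.0284]
tool_rot: [-0.43, 3.111, -0.0]
contact_force: [0.2, 1.0, 4.8]
opening: -0.0001
grip_force: 1.9
```

>>> drive_tool:
  steps:
    - {"translation": [0.0,0,0.07],"angular": [0,0,0],"gripper": 0}
    - {"translation": [0,0,0],"angular": [0,0,0],"gripper": 0}

```text
t: 6.02
tool_pos: [0.4677, -0.0327, 0.0266]
tool_rot: [-0.43, 3.112, -0.0]
contact_force: [-4.0, 0.6, 10.6]
opening: 0.0
grip_force: 5.2
```

>>> drive_tool:
  steps:
    - {"translation": [0.0,0,0.05],"angular": [0,0,0],"gripper": 0}
    - {"translation": [0,0,0],"angular": [0,0,0],"gripper": 0}

```text
t: 6.28
tool_pos: [0.4677, -0.0327, 0.0264]
tool_rot: [0.431, -3.111, 0.0]
contact_force: [-9.3, 1.8, 21.9]
opening: -0.0001
grip_force: 10.9
```

```bash
python3 -c "
from h import *
np.set_printoptions(precision=4,suppress=True)
to()
w=grab('wrist','w4')
for v in range(236,258,2): print(v,pt(w,312,v,r=0),pt(w,330,v,r=0),w['color'][v,312])
for u in (272,):print(pt(w,u,241))"
```

```text
pos [ 0.4677 -0.0327  0.0264] z [-0.001 -0.    -1.   ] yaw_y 105.8 open -8.367628174959736e-05 F [-9.32  1.78 21.87] t 6.275
236 [ 0.4561 -0.0406  0.0563] [ 0.4541 -0.0324  0.0557] [43 40 39]
238 [ 0.4568 -0.0405  0.0572] [ 0.455  -0.0321  0.0558] [41 41 40]
240 [ 0.4582 -0.0401  0.0559] [nan nan nan] [45 43 39]
242 [ 0.4589 -0.0399  0.0567] [ 0.4563 -0.0318  0.0575] [46 66 48]
244 [ 0.4593 -0.0397  0.0581] [ 0.4566 -0.0318  0.0591] [53 97 58]
246 [ 0.4596 -0.0396  0.0599] [ 0.4576 -0.0315  0.0592] [ 59 102  67]
248 [ 0.4583 -0.0398  0.0652] [ 0.4562 -0.032   0.0649] [104 108 103]
250 [ 0.4583 -0.0398  0.0673] [ 0.4562 -0.0321  0.0671] [109 108 108]
252 [ 0.4579 -0.0398  0.0704] [ 0.4561 -0.0322  0.0695] [109 108 107]
254 [ 0.4583 -0.0397  0.0716] [ 0.4557 -0.0324  0.0726] [107 107 105]
256 [ 0.4578 -0.0397  0.0746] [ 0.4557 -0.0325  0.0748] [108 109 108]
[ 0.4649 -0.0583  0.0536]
  return _methods._mean(a, axis=axis, dtype=dtype,
  ret = ret.dtype.type(ret / rcount)
```

The button's top is down at z 0.0595 and stiff at 22 N, so it's fully pressed. The effective tip is at TCP + 33.5 mm. Release and rise.

>>> drive_tool:
  steps:
    - {"translation": [0,0,-0.3],"angular": [0,0,0],"gripper": 0}
    - {"translation": [0,0,-0.5],"angular": [0,0,0],"gripper": 0}
    - {"translation": [0,0,-1],"angular": [0,0,0],"gripper": 0}
    - {"translation": [0,0,-1],"angular": [0,0,0],"gripper": 0.3}
    - {"translation": [0,0,-0.7],"angular": [0,0,0],"gripper": 0.9}
    - {"translation": [0,0,0],"angular": [0,0,0],"gripper": 0.9}

```text
t: 7.08
tool_pos: [0.4685, -0.0328, 0.1654]
tool_rot: [-0.43, 3.108, -0.003]
contact_force: [0.0, -1.0, -0.1]
opening: 0.0544
grip_force: 0.0
```

```bash
python3 -c "
from h import *
np.set_printoptions(precision=4,suppress=True)
to((.4748,.254,.15))
w=grab('wrist','w5'); P=cloud(w);C=w['color'].astype(int)
m=(C[...,1]>1.5*C[...,0])&(C[...,1]>80)&(abs(P[...,0]-.468)<.03)&(abs(P[...,1]+.033)<.02);print(m.sum(),np.nanpercentile(P[m],[50,90],axis=0))
m=(C.max(-1)<90)&(np.hypot(P[...,0]-.536,P[...,1]+.011)<.04)&(P[...,2]>.09)&(P[...,2]<.125);print(m.sum(),np.nanmean(P[m],0),np.nanmax(P[m],0),np.nanmin(P[m],0))"
```

```text
pos [ 0.4685 -0.0328  0.1654] z [ 0.004 -0.001 -1.   ] yaw_y 105.7 open 0.05441510149321777 F [ 0.03 -0.99 -0.13] t 7.075
(0.4748, 0.254, 0.15) units [-2.096  6.858  0.379]
585 [[ 0.4676 -0.0319  0.0661]
 [ 0.476  -0.0237  0.0671]]
2445 [ 0.5427 -0.0087  0.1098] [0.5621 0.0143 0.1203] [ 0.5091 -0.0376  0.0995]
```

The button sprang back to z 0.066. Next, above the gold bottle.

>>> drive_tool:
  steps:
    - {"translation": [-0.26,0.85,0],"angular": [0,0,0],"gripper": 0.9}
    - {"translation": [-0.26,0.85,0],"angular": [0,0,0],"gripper": 0.9}
    - {"translation": [-0.26,0.85,0],"angular": [0,0,0],"gripper": 0.9}
    - {"translation": [-0.26,0.85,0],"angular": [0,0,0],"gripper": 0.9}
    - {"translation": [-0.26,0.85,0],"angular": [0,0,0],"gripper": 0.9}
    - {"translation": [-0.26,0.85,0],"angular": [0,0,0],"gripper": 0.9}
    - {"translation": [-0.26,0.85,0],"angular": [0,0,0],"gripper": 0.9}
    - {"translation": [0,0,0],"angular": [0,0,0],"gripper": 0.9}

```text
t: 8.12
tool_pos: [0.4709, 0.2175, 0.1604]
tool_rot: [0.435, -3.107, 0.001]
contact_force: [0.1, -1.3, 0.2]
opening: 0.0768
grip_force: 0.0
```

```bash
python3 -c "
from h import *
np.set_printoptions(precision=4,suppress=True)
to((.4748,.254,.165))
w=grab('wrist','w6'); P=cloud(w);C=w['color'].astype(int)
m=(np.hypot(P[...,0]-.4748,P[...,1]-.254)<.03)&(P[...,2]>.06)&(P[...,2]<.08);q=P[m];print(m.sum(),(q.min(0)+q.max(0))/2,np.median(q[:,2]),np.argwhere(m).mean(0))
print(cv2.minEnclosingCircle(q[:,:2].astype(np.float32)))
"
```

```text
pos [0.4709 0.2175 0.1604] z [-0.004 -0.001 -1.   ] yaw_y 105.9 open 0.0768251065230072 F [ 0.13 -1.29  0.19] t 8.125
(0.4748, 0.254, 0.165) units [-0.343  0.85  -0.116]
834 [0.4747 0.2538 0.0661] 0.06980422351025953 [212.8165 361.    ]
((0.4747892916202545, 0.2541288435459137), 0.014106635935604572)
```

View pics/w6.png

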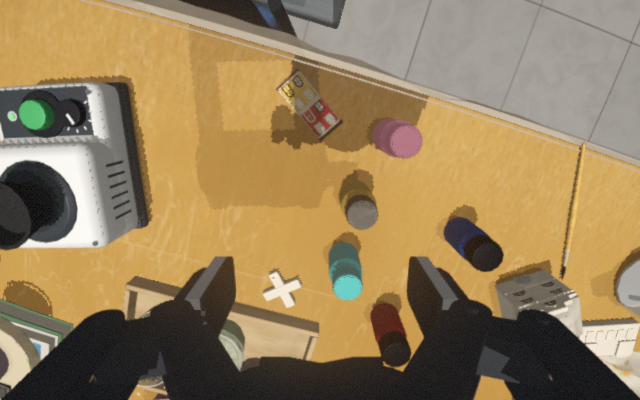

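The wrist picture shows the gold bottle's cap at (361,213), measured at (0.4748, 0.2540) with its top at z 0.070, between the pink (398,138) and turquoise (346,275) bottles. I'll centre on it and descend.

>>> drive_tool:
  steps:
    - {"translation": [-0.34,0.85,0],"angular": [0,0,0],"gripper": 0.9}
    - {"translation": [0,0,0.5],"angular": [0,0,0],"gripper": 0.9}
    - {"translation": [0,0,0.5],"angular": [0,0,0],"gripper": 0.9}
    - {"translation": [0,0,0.5],"angular": [0,0,0],"gripper": 0.9}
    - {"translation": [0,0,0],"angular": [0,0,0],"gripper": 0.9}
    - {"translation": [0,0,0],"angular": [0,0,0],"gripper": 0.9}

```text
t: 8.93
tool_pos: [0.4768, 0.2525, 0.1034]
tool_rot: [-0.429, 3.112, 0.0]
contact_force: [-0.2, 0.8, 0.2]
opening: 0.0772
grip_force: 0.0
```

```bash
python3 -c "
from h import *
np.set_printoptions(precision=4,suppress=True)
to((.4748,.254,.1))
w=grab('wrist','w7'); 
for u in (222,228,415,425):
  print(u,[pt(w,u,v,r=0).round(4).tolist() for v in range(254,272,4)])
w5=load('w5'); P=cloud(w5)
m=(np.hypot(P[...,0]-.5365,P[...,1]+.0107)<.04)&(P[...,2]>.1145)&(P[...,2]<.125);q=P[m];print(m.sum(),cv2.minEnclosingCircle(q[:,:2].astype(np.float32)))
m=(np.hypot(P[...,0]-.5365,P[...,1]+.0107)<.024)&(P[...,2]>.099)&(P[...,2]<.107);q=P[m];print(m.sum(),cv2.minEnclosingCircle(q[:,:2].astype(np.float32)),np.median(q[:,2]))
"
```

```text
pos [0.4768 0.2525 0.1034] z [ 0.  0. -1.] yaw_y 105.7 open 0.07721554203205741 F [-0.23  0.8   0.17] t 8.925
(0.4748, 0.254, 0.1) units [0.037 0.05  0.085]
222 [[0.5558, 0.1799, -0.0], [0.4777, 0.2092, 0.1523], [0.4775, 0.2102, 0.1558], [0.4765, 0.2114, 0.1608], [0.4767, 0.2122, 0.1633]]
228 [[0.5539, 0.1854, 0.0008], [0.4771, 0.2116, 0.1521], [0.4779, 0.2123, 0.1539], [0.4789, 0.2128, 0.1553], [0.4803, 0.2133, 0.156]]
415 [[0.5079, 0.3509, -0.0004], [0.4554, 0.2869, 0.1532], [0.4558, 0.286, 0.1567], [0.4572, 0.2863, 0.1574], [0.4587, 0.2868, 0.1577]]
425 [[0.5053, 0.3597, -0.0002], [0.4545, 0.2912, 0.1525], [0.4549, 0.2902, 0.1561], [0.4548, 0.2888, 0.1606], [0.455, 0.2876, 0.1644]]
1176 ((0.5362542271614075, -0.011461026035249233), 0.027379551902413368)
1644 ((0.5352194309234619, -0.011362333782017231), 0.022640351206064224) 0.10349159680591385
```

With the gripper open the tip is at TCP + 47 mm; at the 33 mm grasp I expect about 38 mm. Aim for TCP z ≈ -0.015, which puts the tips about 23 mm up the bottle.

>>> drive_tool:
  steps:
    - {"translation": [0.04,0.05,0.5],"angular": [0,0,0],"gripper": 0.9}
    - {"translation": [0,0,0.5],"angular": [0,0,0],"gripper": 0.9}
    - {"translation": [0,0,0.5],"angular": [0,0,0],"gripper": 0.9}
    - {"translation": [0,0,0.5],"angular": [0,0,0],"gripper": 0.9}
    - {"translation": [0,0,0.4],"angular": [0,0,0],"gripper": 0.9}
    - {"translation": [0,0,0.2],"angular": [0,0,0],"gripper": 0.9}
    - {"translation": [0,0,0],"angular": [0,0,0],"gripper": 0.9}

```text
t: 9.85
tool_pos: [0.474, 0.2541, -0.0015]
tool_rot: [0.43, -3.111, 0.0]
contact_force: [-0.5, -0.5, -0.4]
opening: 0.0766
grip_force: 0.0
```

```bash
python3 -c "
from h import *
np.set_printoptions(precision=4,suppress=True)
to((.4748,.254,-.015))
w=grab('wrist','w8'); 
for u in (222,425):
  print(u,[pt(w,u,v,r=0).round(4).tolist() for v in range(254,272,4)])
"
```

```text
pos [ 0.474   0.2541 -0.0015] z [-0.001 -0.    -1.   ] yaw_y 105.7 open 0.07656251009278246 F [-0.53 -0.46 -0.38] t 9.85
(0.4748, 0.254, -0.015) units [-0.019 -0.007  0.336]
222 [[0.4985, 0.2013, -0.001], [0.4744, 0.2111, 0.0484], [0.4753, 0.2117, 0.0501], [0.4744, 0.2129, 0.0549], [0.4744, 0.2138, 0.0577]]
425 [[0.4664, 0.3138, -0.0001], [0.4519, 0.293, 0.0473], [0.452, 0.2917, 0.0515], [0.4523, 0.2906, 0.0553], [0.4525, 0.2896, 0.0588]]
```

>>> drive_tool:
  steps:
    - {"translation": [-0.02,0,0.3],"angular": [0,0,0],"gripper": 0.9}
    - {"translation": [0,0,0],"angular": [0,0,0],"gripper": 0.9}
    - {"translation": [0,0,0],"angular": [0,0,0],"gripper": 0.5}
    - {"translation": [0,0,0],"angular": [0,0,0],"gripper": 0.4}
    - {"translation": [0,0,0],"angular": [0,0,0],"gripper": 0.2}
    - {"translation": [0,0,0],"angular": [0,0,0],"gripper": 0.2}
    - {"translation": [0,0,0],"angular": [0,0,0],"gripper": 0.2}
    - {"translation": [0,0,0],"angular": [0,0,0],"gripper": 0.2}
  force: 60

```text
t: 10.9
tool_pos: [0.4758, 0.2547, -0.0122]
tool_rot: [-0.43, 3.111, 0.0]
contact_force: [-0.5, -0.0, 3.7]
opening: 0.0305
grip_force: 59.8
```

```bash
python3 -c "
from h import *
np.set_printoptions(precision=4,suppress=True)
to((.4748,.254,-.015))
w=grab('wrist','w9'); 
for u in (278,284,290,355,362,368):
  print(u,[pt(w,u,v,r=0).round(4).tolist() for v in range(240,268,4)])
"
```

```text
pos [ 0.4758  0.2547 -0.0122] z [ 0.001  0.    -1.   ] yaw_y 105.7 open 0.030457433494447267 F [-0.5  -0.03  3.73] t 10.9
(0.4748, 0.254, -0.015) units [ 0.028 -0.01   0.071]
278 [[0.4781, 0.2313, -0.0002], [0.4805, 0.2319, -0.0005], [0.4703, 0.2329, 0.0267], [0.4702, 0.2334, 0.031], [0.47, 0.2339, 0.0352], [0.4704, 0.2343, 0.0381], [0.4693, 0.2348, 0.0437]]
284 [[0.4772, 0.2344, -0.0002], [0.4794, 0.235, -0.0001], [0.47, 0.2355, 0.0259], [0.4696, 0.2359, 0.0307], [0.4691, 0.2363, 0.0357], [0.4711, 0.2368, 0.0354], [0.472, 0.2372, 0.037]]
290 [[0.4737, 0.2374, 0.0062], [0.4719, 0.2378, 0.0153], [0.4703, 0.2381, 0.0235], [0.4702, 0.2385, 0.028], [0.4694, 0.2388, 0.0337], [0.4683, 0.2391, 0.0396], [0.4681, 0.2394, 0.0435]]
355 [[0.467, 0.2707, -0.0002], [0.4689, 0.2712, 0.0006], [0.461, 0.266, 0.0268], [0.4627, 0.2665, 0.027], [0.4641, 0.2668, 0.0282], [0.4649, 0.2668, 0.0307], [0.4636, 0.2657, 0.0378]]
362 [[0.4659, 0.2742, 0.0002], [0.4675, 0.2745, 0.0016], [0.4604, 0.2691, 0.0262], [0.4601, 0.2684, 0.0314], [0.4604, 0.2681, 0.0351], [0.4607, 0.2677, 0.0386], [0.4605, 0.2671, 0.0431]]
368 [[0.4648, 0.2771, 0.0007], [0.4671, 0.2779, 0.0003], [0.4595, 0.2717, 0.0264], [0.4597, 0.2711, 0.0309], [0.4595, 0.2703, 0.0357], [0.4598, 0.2699, 0.0392], [0.4602, 0.2696, 0.0423]]
```

View pics/w9.png

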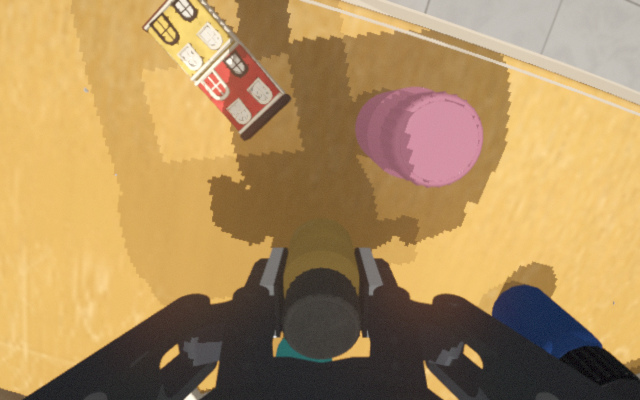

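The wrist picture shows the gold bottle held between the pads, cap at (320,330), the body gold at (322,250). The tips are about 25 mm up the bottle. Lift.

>>> drive_tool:
  steps:
    - {"translation": [0,0,-0.3],"angular": [0,0,0],"gripper": 0.2}
    - {"translation": [0,0,-0.7],"angular": [0,0,0],"gripper": 0.2}
    - {"translation": [0,0,-0.8],"angular": [0,0,0],"gripper": 0.2}
    - {"translation": [0,0,-0.8],"angular": [0,0,0],"gripper": 0.2}
    - {"translation": [0,0,-0.8],"angular": [0,0,0],"gripper": 0.2}
    - {"translation": [0,0,-0.8],"angular": [0,0,0],"gripper": 0.2}
    - {"translation": [0,0,0],"angular": [0,0,0],"gripper": 0.2}

```text
t: 11.82
tool_pos: [0.4767, 0.255, 0.1582]
tool_rot: [-0.429, 3.107, 0.002]
contact_force: [-0.6, 0.4, -1.0]
opening: 0.0312
grip_force: 59.5
```

```bash
python3 -c "
from h import *
np.set_printoptions(precision=4,suppress=True)
w=grab('wrist','w10'); o=ctrl.get_obs(); to((.5362,-.0113,.155))
P=cloud(w); R=Ro.from_rotvec(o['tool_rot']).as_matrix(); Q=(P-o['tool_pos'])@R
im=np.zeros((400,640),bool); im[295:365,282:360]=1
q=Q[im]; z=q[:,2]; q=q[(z<-.0765+.012-.0)&(z>-.1)&(np.hypot(q[:,0],q[:,1])<.025)]
print(len(q),np.median(q[:,2]),np.percentile(q[:,2],[5,25,75,95]))
q=q[abs(q[:,2]-np.percentile(q[:,2],20))<.004]; print(len(q),cv2.minEnclosingCircle(q[:,:2].astype(np.float32)), np.percentile(q,[1,99],axis=0))
A=np.c_[q[:,:2],np.ones(len(q))]; print('tilt of cap top',np.linalg.lstsq(A,q[:,2],rcond=None)[0])
"
```

```text
pos [0.4754 0.2546 0.1558] z [ 0.001  0.001 -1.   ] yaw_y 105.7 open 0.03053813423719888 F [ 0.16  0.89 -1.14] t 11.875
(0.5362, -0.0113, 0.155) units [ 0.34  -6.81   0.019]
4415 -0.08444936036193801 [-0.0854 -0.0849 -0.0839 -0.0805]
4164 ((-0.0005054563516750932, -0.0001842859637690708), 0.014169181697070599) [[-0.012  -0.0126 -0.0858]
 [ 0.0116  0.0121 -0.0816]]
tilt of cap top [ 0.0214  0.0011 -0.0844]
```

The bottle is on the tool axis to within 0.5 mm, and upright to about 1°. Move over the cup.

>>> drive_tool:
  steps:
    - {"translation": [0.05,-0.6,0],"angular": [0,0,0],"gripper": 0.2}
    - {"translation": [0.05,-0.95,0],"angular": [0,0,0],"gripper": 0.2}
    - {"translation": [0.05,-0.95,0],"angular": [0,0,0],"gripper": 0.2}
    - {"translation": [0.05,-0.95,0],"angular": [0,0,0],"gripper": 0.2}
    - {"translation": [0.05,-0.95,0],"angular": [0,0,0],"gripper": 0.2}
    - {"translation": [0.05,-0.95,0],"angular": [0,0,0],"gripper": 0.2}
    - {"translation": [0.04,-0.9,0],"angular": [0,0,0],"gripper": 0.2}
    - {"translation": [0,-0.5,0],"angular": [0,0,0],"gripper": 0.2}

```text
t: 12.88
tool_pos: [0.5341, -0.0103, 0.1527]
tool_rot: [0.427, -3.109, -0.002]
contact_force: [-0.1, 0.6, -1.6]
opening: 0.0304
grip_force: 59.6
```

>>> drive_tool:
  steps:
    - {"translation": [0,0,0],"angular": [0,0,0],"gripper": 0.2}
    - {"translation": [0,0,0],"angular": [0,0,0],"gripper": 0.2}

```text
t: 13.12
tool_pos: [0.5348, -0.0083, 0.1544]
tool_rot: [0.431, -3.111, -0.002]
contact_force: [0.1, -0.3, -0.8]
opening: 0.0306
grip_force: 59.6
```

```bash
python3 -c "
from h import *
np.set_printoptions(precision=4,suppress=True)
to((.5359,-.0113,.155),(.5359,-.0113,.110))
w=grab('wrist','w11'); P=cloud(w)
m=(np.hypot(P[...,0]-.536,P[...,1]+.0113)<.04)&(P[...,2]>.114)&(P[...,2]<.123);q=P[m];print(m.sum(),cv2.minEnclosingCircle(q[:,:2].astype(np.float32)))
s=grab('scene','s3');t=grab('top','t3')
"
```

```text
pos [ 0.5348 -0.0083  0.1544] z [-0.001  0.001 -1.   ] yaw_y 105.8 open 0.030612979045720804 F [ 0.07 -0.26 -0.78] t 13.125
(0.5359, -0.0113, 0.155) units [-0.006 -0.081 -0.015]
(0.5359, -0.0113, 0.11) units [-0.008 -0.082  1.11 ]
1095 ((0.5360316038131714, -0.011703705415129662), 0.027125190943479538)
```

View pics/w11.png

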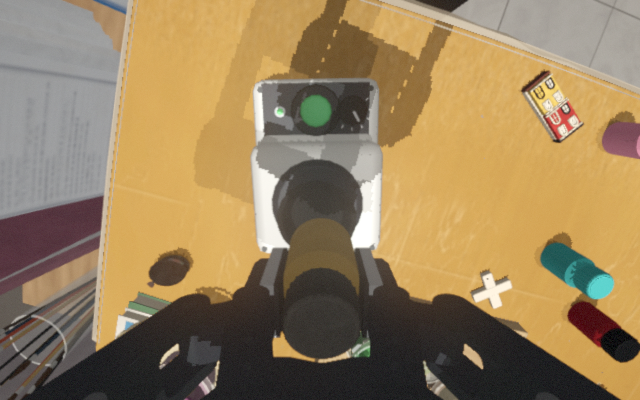

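The wrist picture shows the bottle above the cup, whose rim is at (318,205) and measures (0.536, -0.0115); 3 mm of correction is needed. Correct and lower into the cup mouth.

>>> drive_tool:
  steps:
    - {"translation": [0,-0.085,0],"angular": [0,0,0],"gripper": 0.2}
    - {"translation": [0,0,0.4],"angular": [0,0,0],"gripper": 0.2}
    - {"translation": [0,0,0.4],"angular": [0,0,0],"gripper": 0.2}
    - {"translation": [0,0,0.3],"angular": [0,0,0],"gripper": 0.2}
    - {"translation": [0,0,0],"angular": [0,0,0],"gripper": 0.2}
    - {"translation": [0,0,0],"angular": [0,0,0],"gripper": 0.2}

```text
t: 14.02
tool_pos: [0.5365, -0.0124, 0.1114]
tool_rot: [-0.43, 3.112, -0.0]
contact_force: [-0.1, 0.4, -1.0]
opening: 0.0305
grip_force: 59.6
```

```bash
python3 -c "
from h import *
to((.5355,-.0115,.0905),(.5355,-.0115,.0825))"
```

```text
pos [ 0.5365 -0.0124  0.1114] z [ 0. -0. -1.] yaw_y 105.7 open 0.03052255223311882 F [-0.12  0.36 -0.98] t 14.025
(0.5355, -0.0115, 0.0905) units [0.018 0.03  0.522]
(0.5355, -0.0115, 0.0825) units [0.018 0.03  0.722]
```

>>> drive_tool:
  steps:
    - {"translation": [0.02,0.03,0.15],"angular": [0,0,0],"gripper": 0.2}
    - {"translation": [0,0,0.15],"angular": [0,0,0],"gripper": 0.2}
    - {"translation": [0,0,0.1],"angular": [0,0,0],"gripper": 0.2}
    - {"translation": [0,0,0],"angular": [0,0,0],"gripper": 0.2}
    - {"translation": [0,0,0],"angular": [0,0,0],"gripper": 0.2}

```text
t: 14.65
tool_pos: [0.5353, -0.0115, 0.0953]
tool_rot: [-0.43, 3.112, -0.0]
contact_force: [0.1, -0.6, -1.3]
opening: 0.031
grip_force: 59.6
```

>>> drive_tool:
  steps:
    - {"translation": [0,0,0.1],"angular": [0,0,0],"gripper": 0.2}
    - {"translation": [0,0,0],"angular": [0,0,0],"gripper": 0.2}
    - {"translation": [0,0,0],"angular": [0,0,0],"gripper": 0.2}

```text
t: 15.02
tool_pos: [0.5351, -0.0114, 0.0911]
tool_rot: [0.43, -3.112, -0.0]
contact_force: [0.1, 0.1, -1.1]
opening: 0.0307
grip_force: 59.7
```

>>> drive_tool:
  steps:
    - {"translation": [0,0,0.05],"angular": [0,0,0],"gripper": 0.2}
    - {"translation": [0,0,0],"angular": [0,0,0],"gripper": 0.2}
    - {"translation": [0,0,0],"angular": [0,0,0],"gripper": 0.2}

```text
t: 15.4
tool_pos: [0.5353, -0.0115, 0.0897]
tool_rot: [-0.43, 3.112, -0.0]
contact_force: [-2.5, 0.8, 3.4]
opening: 0.0308
grip_force: 60.0
```

>>> drive_tool:
  steps:
    - {"translation": [0,0,0.05],"angular": [0,0,0],"gripper": 0.2}
    - {"translation": [0,0,0],"angular": [0,0,0],"gripper": 0.2}
    - {"translation": [0,0,0],"angular": [0,0,0],"gripper": 0.2}

```text
t: 15.78
tool_pos: [0.5354, -0.0115, 0.0875]
tool_rot: [-0.43, 3.111, -0.0]
contact_force: [-1.3, 0.5, 4.2]
opening: 0.0309
grip_force: 60.1
```

>>> drive_tool:
  steps:
    - {"translation": [0,0,0.05],"angular": [0,0,0],"gripper": 0.2}
    - {"translation": [0,0,0],"angular": [0,0,0],"gripper": 0.2}
    - {"translation": [0,0,0],"angular": [0,0,0],"gripper": 0.2}

```text
t: 16.15
tool_pos: [0.5355, -0.0115, 0.0857]
tool_rot: [-0.43, 3.111, -0.0]
contact_force: [-0.5, 0.5, 6.2]
opening: 0.0308
grip_force: 60.3
```

>>> drive_tool:
  steps:
    - {"translation": [0,0,0.05],"angular": [0,0,0],"gripper": 0.2}
    - {"translation": [0,0,0],"angular": [0,0,0],"gripper": 0.2}
    - {"translation": [0,0,0],"angular": [0,0,0],"gripper": 0.2}

```text
t: 16.52
tool_pos: [0.5355, -0.0115, 0.0839]
tool_rot: [-0.43, 3.111, -0.0]
contact_force: [-2.4, 0.5, 6.7]
opening: 0.0306
grip_force: 60.4
```

>>> drive_tool:
  steps:
    - {"translation": [0,0,0.05],"angular": [0,0,0],"gripper": 0.2}
    - {"translation": [0,0,0],"angular": [0,0,0],"gripper": 0.2}
    - {"translation": [0,0,0],"angular": [0,0,0],"gripper": 0.2}

```text
t: 16.9
tool_pos: [0.5356, -0.0115, 0.0828]
tool_rot: [-0.43, 3.111, -0.0]
contact_force: [-3.4, 0.4, 10.7]
opening: 0.0309
grip_force: 60.9
```

>>> drive_tool:
  steps:
    - {"translation": [0,0,0.03],"angular": [0,0,0],"gripper": 0.2}
    - {"translation": [0,0,0],"angular": [0,0,0],"gripper": 0.2}
    - {"translation": [0,0,0],"angular": [0,0,0],"gripper": 0.2}

```text
t: 17.27
tool_pos: [0.5357, -0.0115, 0.0827]
tool_rot: [-0.43, 3.111, -0.0]
contact_force: [-6.0, 1.4, 16.0]
opening: 0.0306
grip_force: 61.4
```

```bash
python3 -c "
from h import *
np.set_printoptions(precision=4,suppress=True)
to()
w=grab('wrist','w12'); P=cloud(w); s=grab('scene','s4')
w5=load('w11');P5=cloud(w5)
for Q in (P5,P):
  r=np.hypot(Q[...,0]-.536,Q[...,1]+.0113); m=(r<.028)&(r>.0225)&(Q[...,0]<.525)&(Q[...,2]>.1)&(Q[...,2]<.124); print(m.sum(),np.percentile(Q[m][:,2],[50,80,95]))
o=ctrl.get_obs(); R=Ro.from_rotvec(o['tool_rot']).as_matrix(); Q=(P-o['tool_pos'])@R
q=Q[300:360,290:350].reshape(-1,3); q=q[abs(q[:,2]+.0845)<.006]; q=q[abs(q[:,2]-np.median(q[:,2]))<.003]
print('captop z',o['tool_pos'][2]-np.median(q[:,2]),np.linalg.lstsq(np.c_[q[:,:2],np.ones(len(q))],q[:,2],rcond=None)[0])
a=cv2.resize(w['color'][60:380,160:480],(560,560)); cv2.imwrite('pics/c12.png',cv2.convertScaleAbs(a,alpha=1.5)[:,:,::-1])"
```

```text
pos [ 0.5357 -0.0115  0.0827] z [ 0.001 -0.    -1.   ] yaw_y 105.7 open 0.03059280803621865 F [-5.98  1.36 15.96] t 17.275
485 [0.118  0.1186 0.1191]
922 [0.11   0.1106 0.1112]
captop z 0.16501091923880937 [-0.0122 -0.0024 -0.0823]
```

View pics/c12.png

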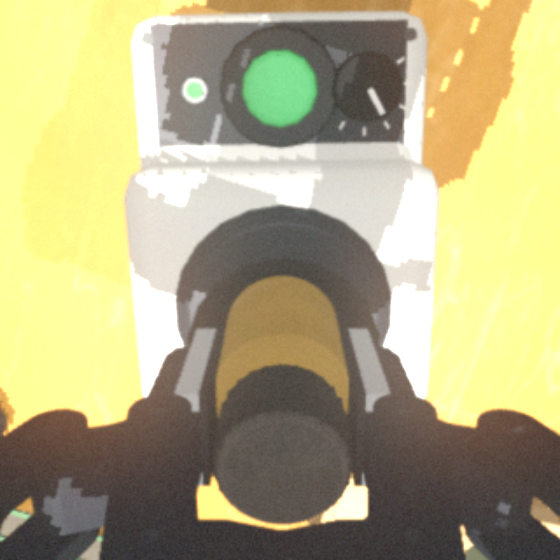

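The picture shows the bottle standing upright in the cup at (280,330), the gripper clear of the rim. The rim dropped from 0.118 to 0.110 m, the full 8 mm, and force rises stiffly to 16 N, so the cup is on its stop. I'll hold briefly to check it's steady.

>>> drive_tool:
  steps:
    - {"translation": [0,0,0],"angular": [0,0,0],"gripper": 0.2}
    - {"translation": [0,0,0],"angular": [0,0,0],"gripper": 0.2}
    - {"translation": [0,0,0],"angular": [0,0,0],"gripper": 0.2}
    - {"translation": [0,0,0],"angular": [0,0,0],"gripper": 0.2}
    - {"translation": [0,0,0],"angular": [0,0,0],"gripper": 0.2}
    - {"translation": [0,0,0],"angular": [0,0,0],"gripper": 0.2}
    - {"translation": [0,0,0],"angular": [0,0,0],"gripper": 0.2}
    - {"translation": [0,0,0],"angular": [0,0,0],"gripper": 0.2}

```text
t: 18.38
tool_pos: [0.5358, -0.0114, 0.0828]
tool_rot: [-0.43, 3.111, -0.0]
contact_force: [-7.8, 0.7, 16.6]
opening: 0.0307
grip_force: 61.4
```

```bash
python3 -c "
from h import *
o=ctrl.get_obs(); print(o['contact_force'],o['tool_pos'])
if 11<o['contact_force'][2]<25: print(ctrl.finish_job())"
```

```text
[-7.75916197  0.69523522 16.62946072] [ 0.53575705 -0.01144903  0.08275531]
the job is handed in; nothing more can be done
None
```

The job is handed in at about 18 s: the mixer button was pressed fully down and sprang back, and the gold bottle stands upright in the cup, holding it down its full 8 mm at about 17 N.

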